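# Hang the varnished badges in the curing rack and set the lamp

## Robot

A 6-joint arm with a two-finger parallel gripper is mounted at the origin on the work surface. World frame = base frame: x ahead of the robot, y to its left, z up, the work surface at z = 0. Lengths are in mm, angles in rad, forces in N, time in s.
With the tool pointing down it reaches from about 350 to 800 mm from the base axis. Payload 7.3 kg.
Tool frame: the origin (TCP) lies at the centre of the arm's flange, where the gripper is bolted on; the fingertips stand 173 mm ahead of it and the grasp point (between the pads) lies 155 mm ahead of it; z points along the fingers, y is the line along which they close (so a half turn about z gives the same grasp; the last joint's range is limited). The gripper opens to 85 mm and grips with 20 to 120 N. Pads are 22 mm wide; open, the fingers measure 114 mm over their backs; the gripper's body (76 mm by 85 mm) begins 54 mm behind the grasp point. The pads swing forward as they close: fully open they stand 13 mm farther back than shut.
Start: joints at [-1.342, 0.342, 1.524, -0, 1.275, -0.146], TCP at [192.215, -488.55, 404.722] pointing down, gripper open.
Joint ranges: [-2.53, 2.53], [-0.77, 2.02], [0.04, 2.7], [-1, 4.14], [0.28, 2.66], [-3.11, 3.11]. Speed limits (rad/s): [2.57, 2.57, 3.14, 3.14, 3.14, 3.14].

## Interface

Orientations are given as a unit quaternion [w, x, y, z].
In Python, from workcell import status, viewer, env, models gives the robot as it stands.
- The arm moves only by the shell command python3 -m inch 'ROWS' [OPENING] [FORCE]. ROWS is JSON, a list of rows, each a list of 6 numbers: the shift along the tool's x, y, z in units of 25 mm (1.0 is 25 mm), then the turn, a rotation vector about the tool's x, y, z in units of 6 degrees (1.0 is 6 degrees). A call has exactly 10 rows; each row shifts and turns the commanded pose from where the row before left it, along the tool's axes as they then stand; what a row does not reach is not made up. A row lasts 1/10 s, in which the tool goes at most 50 mm and 8.59 degrees, less where a joint would pass 70% of its speed; a pose out of reach is approached as far as the arm can. A call is refused whole if a number of a shift passes 1 or a number of a turn 1, either way. A call with a gripper value outside its range is refused whole. OPENING is the closure, from -1 (fully open) to 1 (shut), set as the call begins (- or left out, the last holds). The fingers move at their own pace and stop on an object; FORCE is the grip in N (left out, the last holds). Time passes only in rows, so rows that do not move let the fingers close, or fill a call up. It gives the time, the measured TCP pose, the force, the opening and the grip force at its end, in the units of the state.
- status.sense(): the state, without advancing time (a new reading comes with each control period).
- viewer.get_image(name): name is "side" or "top" or "wrist"; returns (picture, depth): 480x640x3 uint8, red, green, blue; 480x640 float32, mm along the optical axis (not along the pixel's ray), 0 where there is no reading.
- viewer.get_calibration(name): a dict with "K" (3x3 intrinsics, pixels), "k1" (the pictures are not rectified: a ray, as slopes to the right and down, at radius r is drawn at 1 + k1 r^2 times it, then the intrinsics apply), "world_to_cam" (4x4, takes a point from world to camera coordinates); the wrist camera has in their place "hand_eye" (4x4, takes a point from camera to tool coordinates, whose origin is the TCP and whose axes are the flange's). Camera axes: x right, y up, looking along -z (the intrinsics and any distortion apply to the point x, -y, -z); pixel columns grow to the right and rows downward; lengths in mm; the calibration is good to about 2 mm. A picture is of the moment at which its call begins: read the wrist's pose just before it. get_calibration takes no time and is no camera call.
- env.job_done(): hands the job in; it is judged then, once.
Trained networks look in the newest picture that a camera, given by its name, has taken for a name from the list of things; names that differ only in an ending like _2 or _b are one class to them, and where a whole thing is asked for, a point or a joint stands for the part that bears it (a point fixed in the world has none). Each returns a list of dicts, best first, with "conf" (0 to 1); they miss things now and then, are a little off and sometimes report something else, mostly with a low value. They report only what shows in the picture. A call takes as long as a camera call.
- models.cut_out(name, camera): "region" (480x640 bool, what is visible of it) and "at" ([column, row] in pixels, amid what is visible of it).
The state is a dict: "clock": time; "qpos": joint angles; "qvel": joint speeds; "effort": joint torques, N m; "position": TCP position; "ee_rot": TCP orientation; "wrist_force": force on the tool from outside, world axes, zero at the start; "moment": the same for the moment, N m; "grip_width": opening from 0.0 (shut) to 1.0 (fully open); "finger_force": force on a finger pad.
Only numpy, scipy, OpenCV 4.12 (cv2) and the standard library are available. Lean on these libraries where they do the work, as an engineer would, in place of code of your own. Each camera call takes 0.05 s, during which the arm holds its last target. There are 200 camera calls.

## Task

Pull each coloured badge stick that is there out of the grey stand, hook it over the curing rack's rail at the open end and slide it along under the keeper strip until it hangs directly below the clip of its own colour. Only when all of them hang in their places, raise the light bar in front of them until its arm stands at 40 degrees above level, and leave it there. Do not knock over the varnish jar or the blue pot.

Things in the scene. Friction and masses are not known exactly. Their poses are not given: they have to be found in the camera images.
- rack: The curing rack, fixed. Origin on the table under the middle of its rail; x across the rail away from the robot, y along it, z up. Base plate 12 mm thick, x -125 to 85, y -235 to 235 mm. Two aluminium posts, 20 mm square, at y = -215 and 215 mm, carry the rail. A dial on the outer side of the -y post, behind the lamp arm, has a red line at 40 degrees.
- rail_open (a point): On the rail's axis, in the middle of its open loading end (rack x 0, y 135, z 250 mm). The rail is a bright steel bar 12 mm thick, along y of the rack, between the posts (y -205 to 205 mm). Only from y = 65 to 205 mm is it open above; there alone hooks go on or come off.
- keeper (a point): Middle of the underside of the dark keeper strip above the rail (rack x 0, y -70, z 273 mm): 12 mm wide in x, 6 mm thick, y -205 to 65 mm. No hook can go on or come off below it, but a hook on the rail slides freely along under it. Behind the rail an upright stands at x 57 to 73, y 42 to 58 mm, with a bracket forward to the strip, at the strip's height.
- lamp (a joint): Angle of the lamp arm above level, rad: 0 level and pointing at the robot (-x of the rack), growing as the light bar is raised; range -0.25 to 1.2; 40 degrees is 0.698. Friction holds it where it is left: about 9 N at the bar raises it, about 4 N lowers it. The pivot axis lies along y of the rack, at rack x = 0, z = 85 mm.
- lamp_grip (a point): Middle of the black rubber sleeve (80 mm long, 26 mm thick) on the round light bar. The bar is 24 mm thick, 300 mm long, lies along y of the rack (y = -244 to +56 mm) and is carried by the arm, 150 mm from the pivot axis; it may turn in a grip. The sleeve's middle is at rack y = -88 mm.
- holder: Grey stand block, fixed, 140 x 140 x 50 mm high, origin at the centre of its underside. Four square sockets 12 mm wide and 44 mm deep (floor at 6 mm), at x, y = +-40 mm of its frame, in which the sticks stand upright.
- stick_green: Rigid white stick with the green badge (a bicycle), 200 mm tall, 80 g, None if absent. Origin: centre of its foot; z up the stem, x from the hook's back leg to its lip. Stem 9 mm square at x = y = 0, up to z = 112 mm. Badge 6 mm thick (x), 50 wide (y), z 46 to 104. Green grip tab: x -35.5 to -26.5, 18 wide in y, z 160 to 200; gripped across y it clears the keeper.
- hook_green (a point): Middle of the green stick's hook, at (0, 0, 152) mm of the stick: the rail's axis comes here when it hangs. The hook, 18 mm wide in y, has a V-shaped saddle under its crown that centres it on the rail. Back leg x -18 to -11, z 108 to 164; crown z 158 to 164; flared lip x 11 to 22, down to z = 138. A jog at z 108 to 116 joins leg and stem, so the rail enters from +x, between z = 116 and 138 mm.
- stick_orange: Rigid white stick with the orange badge (a gear wheel), 200 mm tall, 80 g, None if absent. Origin: centre of its foot; z up the stem, x from the hook's back leg to its lip. Stem 9 mm square at x = y = 0, up to z = 112 mm. Badge 6 mm thick (x), 50 wide (y), z 46 to 104. Orange grip tab: x -35.5 to -26.5, 18 wide in y, z 160 to 200; gripped across y it clears the keeper.
- hook_orange (a point): Middle of the orange stick's hook, at (0, 0, 152) mm of the stick: the rail's axis comes here when it hangs. The hook, 18 mm wide in y, has a V-shaped saddle under its crown that centres it on the rail. Back leg x -18 to -11, z 108 to 164; crown z 158 to 164; flared lip x 11 to 22, down to z = 138. A jog at z 108 to 116 joins leg and stem, so the rail enters from +x, between z = 116 and 138 mm.
- stick_blue: Rigid white stick with the blue badge (a spoked wheel), 200 mm tall, 80 g, None if absent. Origin: centre of its foot; z up the stem, x from the hook's back leg to its lip. Stem 9 mm square at x = y = 0, up to z = 112 mm. Badge 6 mm thick (x), 50 wide (y), z 46 to 104. Blue grip tab: x -35.5 to -26.5, 18 wide in y, z 160 to 200; gripped across y it clears the keeper.
- hook_blue (a point): Middle of the blue stick's hook, at (0, 0, 152) mm of the stick: the rail's axis comes here when it hangs. The hook, 18 mm wide in y, has a V-shaped saddle under its crown that centres it on the rail. Back leg x -18 to -11, z 108 to 164; crown z 158 to 164; flared lip x 11 to 22, down to z = 138. A jog at z 108 to 116 joins leg and stem, so the rail enters from +x, between z = 116 and 138 mm.
- stick_yellow: Rigid white stick with the yellow badge (a framed plate), 200 mm tall, 80 g, None if absent. Origin: centre of its foot; z up the stem, x from the hook's back leg to its lip. Stem 9 mm square at x = y = 0, up to z = 112 mm. Badge 6 mm thick (x), 50 wide (y), z 46 to 104. Yellow grip tab: x -35.5 to -26.5, 18 wide in y, z 160 to 200; gripped across y it clears the keeper.
- hook_yellow (a point): Middle of the yellow stick's hook, at (0, 0, 152) mm of the stick: the rail's axis comes here when it hangs. The hook, 18 mm wide in y, has a V-shaped saddle under its crown that centres it on the rail. Back leg x -18 to -11, z 108 to 164; crown z 158 to 164; flared lip x 11 to 22, down to z = 138. A jog at z 108 to 116 joins leg and stem, so the rail enters from +x, between z = 116 and 138 mm.
- clip_green: Green marker clip on the keeper strip, fixed, 22 mm wide along the rail (y), 10 mm high; origin at the centre of its underside, axes as the rack's. It marks the green stick's place on the rail below it. Which clip sits where differs from run to run; the four places are 65 mm apart.
- clip_orange: Orange marker clip on the keeper strip, fixed, 22 mm wide along the rail (y), 10 mm high; origin at the centre of its underside, axes as the rack's. It marks the orange stick's place on the rail below it. Which clip sits where differs from run to run; the four places are 65 mm apart.
- clip_blue: Blue marker clip on the keeper strip, fixed, 22 mm wide along the rail (y), 10 mm high; origin at the centre of its underside, axes as the rack's. It marks the blue stick's place on the rail below it. Which clip sits where differs from run to run; the four places are 65 mm apart.
- clip_yellow: Yellow marker clip on the keeper strip, fixed, 22 mm wide along the rail (y), 10 mm high; origin at the centre of its underside, axes as the rack's. It marks the yellow stick's place on the rail below it. Which clip sits where differs from run to run; the four places are 65 mm apart.
- varnish: Jar of varnish, loose, 56 mm across, 80 mm high, origin at the centre of its underside; not to be knocked over.
- penpot: Empty blue pot, loose, 72 mm across, 100 mm high, origin at the centre of its underside; not to be knocked over.

How it is judged (in metres and radians):
On the way, in this order (a step that is already met when the one before it is completed fails the run):
1. every badge stick that is there hangs on the rail below the clip of its own colour (x of hook_green in the frame of rack between -0.014 and 0.014 m and z of hook_green in the frame of rack between 0.236 and 0.264 m and y of hook_green in the frame of clip_green between -0.015 and 0.015 m and angle between each of stick_green, stick_orange, stick_blue, stick_yellow's own z axis and vertical below 0.3 rad and contact force between each of stick_green, stick_orange, stick_blue, stick_yellow and rack above 0.1 N and x of hook_orange in the frame of rack between -0.014 and 0.014 m and z of hook_orange in the frame of rack between 0.236 and 0.264 m and y of hook_orange in the frame of clip_orange between -0.015 and 0.015 m and x of hook_blue in the frame of rack between -0.014 and 0.014 m and z of hook_blue in the frame of rack between 0.236 and 0.264 m and y of hook_blue in the frame of clip_blue between -0.015 and 0.015 m and x of hook_yellow in the frame of rack between -0.014 and 0.014 m and z of hook_yellow in the frame of rack between 0.236 and 0.264 m and y of hook_yellow in the frame of clip_yellow between -0.015 and 0.015 m and linear speed of each of stick_green, stick_orange, stick_blue, stick_yellow below 0.04 m/s), for 0.2 s.
2. with all of them in place, the lamp arm is raised to 40 degrees (value of joint lamp between 0.611 and 0.785 rad), for 0.2 s.
At the end, for the whole second after the job is handed in: Every stick that is there hangs by its hook on the rail, at rest and within 0.3 rad of upright, with its hook within 15 mm along the rail of the clip of its own colour, and the lamp arm rests at 40 degrees (0.698 rad) within 5 degrees (all of step 1 and all of step 2 and velocity of joint lamp between -0.05 and 0.05 rad/s); the robot touches nothing.
It fails at once if the varnish jar is knocked over (angle between varnish's own z axis and vertical above 0.7 rad).
It fails at once if the blue pot is knocked over (angle between penpot's own z axis and vertical above 0.7 rad).
Of stick_green, stick_orange, stick_blue, stick_yellow only 3 to 4 are there at a start; the rules pass over those that are not, and their reading is None.
At some moment in a run one of stick_green, stick_orange, stick_blue, stick_yellow may be knocked a few centimetres aside while the robot is not near it.
Once in a run the grip may slacken for a moment while it holds something.
It also fails if it takes over 210 s, if anything falls off the work surface, if the arm or the gripper's body presses on something with over 40 N, if the wrist force passes 120 N, or if a joint passes its speed limit or range.

## Working session

There is one attempt and no reset: what is moved stays moved. The work goes in short steps, Python scripts to look and compute and a shell command to move; the robot and the scene stay as the last step left them, time stands still between calls to the robot, and variables do not carry over. Pictures are saved under pics/ and viewed, at most 14 in all, crops included, and the job is handed in when it is done.

```bash
ls; mkdir -p pics; cat > h.py <<'E'
import numpy as np, cv2
from workcell import status, viewer, env, models
from scipy.spatial.transform import Rotation as R
def T_tool(s=None):
    s=s or status.sense(); q=s['ee_rot']; T=np.eye(4)
    T[:3,:3]=R.from_quat([q[1],q[2],q[3],q[0]]).as_matrix(); T[:3,3]=s['position']; return T
def snap(cam):
    T=T_tool(); im,d=viewer.get_image(cam); c=viewer.get_calibration(cam)
    M=T@np.array(c['hand_eye']) if cam=='wrist' else np.linalg.inv(np.array(c['world_to_cam']))
    return im,d,c,M
def cloud(d,c,M):
    K=np.array(c['K']); v,u=np.mgrid[0:480,0:640].astype(float)
    xd=(u-K[0,2])/K[0,0]; yd=(v-K[1,2])/K[1,1]; x,y=xd.copy(),yd.copy()
    for _ in range(8):
        f=1+c['k1']*(x*x+y*y); x=xd/f; y=yd/f
    P=np.stack([x*d,-y*d,-d,np.ones_like(d)],-1)
    W=P@M.T; W=W[...,:3]; W[d<=0]=np.nan; return W
def proj(p,c,M):
    q=np.linalg.inv(M)@np.append(p,1); x,y=q[0]/-q[2],-q[1]/-q[2]; f=1+c['k1']*(x*x+y*y)
    K=np.array(c['K']); return K[0,0]*x*f+K[0,2],K[1,1]*y*f+K[1,2]
def save(im,n): cv2.imwrite('pics/'+n,im[...,::-1])
E
python3 - <<'E'
from h import *
for cam in ['side','top']:
    im,d,c,M=snap(cam); save(im,cam+'1.png'); np.savez(cam+'1.npz',im=im,d=d,M=M); print(cam,c['K'],c['k1'],M.round(2))
s=status.sense(); print(s)
E
```

```text
pics
side [[463.54115237   0.         325.40356877]
 [  0.         463.54115237 233.54192236]
 [  0.           0.           1.        ]] 0.02439549487518209 [[-8.9000e-01  3.2000e-01 -3.4000e-01  2.4181e+02]
 [-4.6000e-01 -6.4000e-01  6.1000e-01  6.1565e+02]
 [-2.0000e-02  7.0000e-01  7.1000e-01  9.1548e+02]
 [ 0.0000e+00  0.0000e+00  0.0000e+00  1.0000e+00]]
top [[448.86671445   0.         315.12205343]
 [  0.         448.86671445 235.57282761]
 [  0.           0.           1.        ]] 0.03204671772250564 [[ 1.00000e-02  9.90000e-01 -1.40000e-01  4.59070e+02]
 [-1.00000e+00  1.00000e-02  1.00000e-02 -3.40000e-01]
 [ 1.00000e-02  1.40000e-01  9.90000e-01  1.08601e+03]
 [ 0.00000e+00  0.00000e+00  0.00000e+00  1.00000e+00]]
{'clock': 0.1, 'qpos': array([-1.34203747e+00,  3.42635042e-01,  1.52494054e+00,  1.26073282e-05,
        1.27536982e+00, -1.46009742e-01]), 'qvel': array([-1.25462498e-03, -3.79641370e-03, -9.04192502e-04, -1.11938595e-03,
       -1.08231629e-03, -1.38303649e-06]), 'effort': array([ 1.35967872e-03, -4.34446728e+01, -2.46491504e+01, -1.36817639e-04,
        4.69130580e-03,  6.29842418e-06]), 'position': array([ 192.16904141, -488.43153398,  404.09798309]), 'ee_rot': array([-6.76044955e-04,  9.82494991e-01,  1.86287775e-01, -2.19525353e-05]), 'wrist_force': array([ 0.3744477 ,  0.29761993, -0.63709691]), 'moment': array([-0.03170627,  0.02047183, -0.01069784]), 'finger_force': 0.0, 'grip_width': 1.0039697318061678}
```

View pics/side1.png

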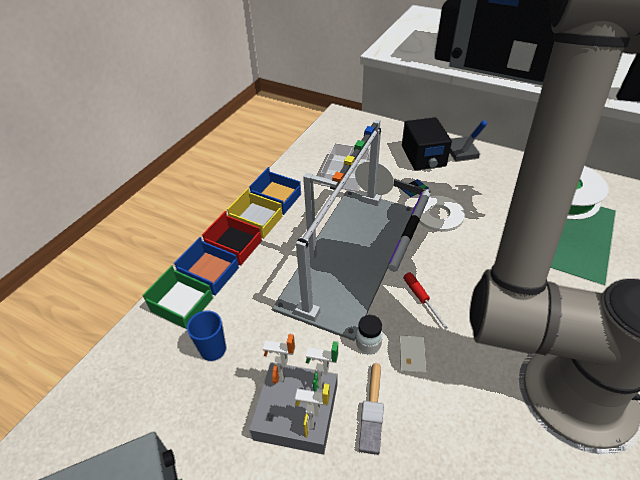

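View pics/top1.png

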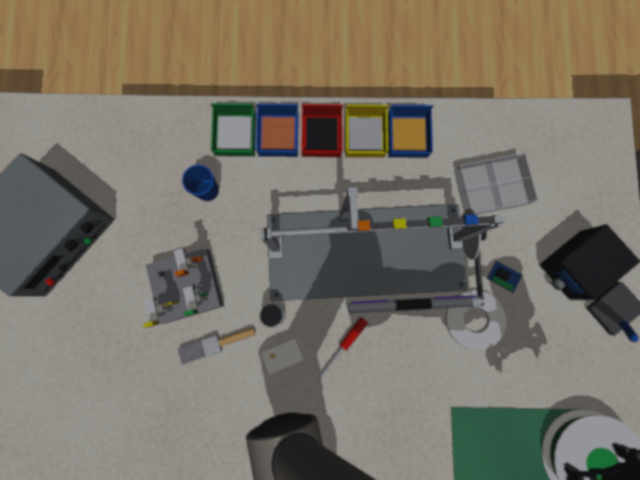

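The side and top views show three sticks in the stand: orange (side 275,360), green (322,360) and yellow (312,400). The clips from the open end are orange, yellow, green, blue. The jar stands at top (271,314) and the pot at top (200,182).

```bash
python3 - <<'E'
from h import *
np.set_printoptions(suppress=True,precision=1)
W={};I={};H={}
for cam in ['side','top']:
    z=np.load(cam+'1.npz'); c=viewer.get_calibration(cam); W[cam]=cloud(z['d'],c,z['M']); I[cam]=z['im']; H[cam]=cv2.cvtColor(z['im'],cv2.COLOR_RGB2HSV)
# top-plane of base: minAreaRect of points at z~12 region
for cam in W:
    w=W[cam]; m=(w[...,2]>7)&(w[...,2]<17)&(w[...,0]>250)&(w[...,0]<750)&(abs(w[...,1])<400)
    n,l,st,ce=cv2.connectedComponentsWithStats(m.astype(np.uint8)); k=1+np.argmax(st[1:,4]); P=w[l==k][:,:2]
    print(cam,'base rect',cv2.minAreaRect(P.astype(np.float32)),len(P), 'table z',np.nanmedian(w[m^True][...,2]))
    m=(w[...,2]>244)&(w[...,2]<290)&(w[...,0]>400)&(w[...,0]<750)&(abs(w[...,1])<400)
    P=w[m]; mu=P.mean(0); u,s,vt=np.linalg.svd(P-mu,full_matrices=False); print('rail',mu,vt[0],len(P),P[:,1].min(),P[:,1].max())
    h=H[cam]
    for nm,lo,hi in [('orange',5,18),('yellow',22,34),('green',45,85),('blue',100,130)]:
        cm=(h[...,0]>=lo)&(h[...,0]<=hi)&(h[...,1]>120)&(h[...,2]>60)&(w[...,2]>60)&(w[...,2]<330)
        n,l,st,ce=cv2.connectedComponentsWithStats(cm.astype(np.uint8))
        for k in range(1,n):
            if st[k,4]>12 :
                P=w[l==k]; 
                if abs(P[:,1]).max()<500: print(cam,nm,st[k,4],np.median(P,0),P.min(0),P.max(0),'px',ce[k])
    for nm in ['holder','varnish','penpot']:
        snap(cam)
        for r in models.cut_out(nm,cam)[:1]:
            P=w[r['region']]; print(cam,nm,r['conf'],np.nanmedian(P,0))
            if nm=='holder':
                Q=P[(P[:,2]>44)&(P[:,2]<56)][:,:2]; print(cv2.minAreaRect(Q.astype(np.float32)))
            else:
                zt=P[:,2].max(); Q=P[P[:,2]>zt-8]; print(zt,(Q.min(0)+Q.max(0))/2)
E
```

```text
side base rect ((575.8400268554688, -127.42604064941406), (210.6605987548828, 476.8609924316406), 3.6115152835845947) 9866 table z 0.2712902515521023
rail [ 601.5 -111.4  266.8] [-0.  1. -0.] 1633 -350.86222862747377 100.6758613276088
side orange 86 [592.3 -86.4 287.7] [ 583.4 -102.9  280.4] [602.6 -78.4 291.5] px [337.6 176.6]
side orange 114 [509.4 266.5 199. ] [505.2 253.  171.6] [517.1 272.1 209. ] px [290.3 343.1]
side orange 87 [539.5 285.7  92.7] [535.4 275.9  60.3] [546.3 296.3 109. ] px [275.2 374.6]
side yellow 78 [ 596.4 -150.   288.3] [ 586.8 -167.5  279.3] [ 606.5 -141.5  292.1] px [348.8 159.9]
side yellow 79 [ 921.3 -127.9   64.6] [ 918.  -176.6   60.6] [927.3 -77.6  68.9] px [237.8 198.8]
side yellow 126 [410.6 320.6 203.2] [406.  307.3 170.7] [418.5 325.9 209.6] px [325.7 393.5]
side yellow 18 [455.8 338.4 154.6] [452.8 334.7 145.5] [460.9 340.  163.2] px [297.1 402.9]
side yellow 68 [439.  346.1 103.1] [436.6 331.1  61.9] [445.7 350.9 111.5] px [305.5 424.9]
side green 48 [ 599.9 -219.1  288.7] [ 592.  -233.3  281.1] [ 609.4 -207.4  291.4] px [359.9 143.4]
side gree
[... 340 characters left out ...]
91.7] px [369.  129.8]
side blue 64 [ 920.7 -231.2   64.8] [ 917.8 -284.2   60.3] [ 924.8 -186.1   69.4] px [259.  177.2]
side blue 93 [920.3  90.4  65.1] [916.8  41.6  60.1] [924.7 138.8  69.8] px [187.5 250.6]
side blue 820 [730.1 262.5  85.2] [690.8 226.7  60. ] [762.2 297.1 103.6] px [204.9 328.7]
side holder 0.67 [494.9 322.2  49.6]
((491.9039611816406, 297.6304626464844), (140.0785369873047, 142.2973175048828), 16.60314178466797)
side varnish 0.92 [421.8 107.7  66.1]Traceback (most recent call last):
  File "<stdin>", line 28, in <module>
    return umr_minimum(a, axis, None, out, keepdims, initial, where)
ValueError: zero-size array to reduction operation minimum which has no identity
```

```bash
cat > go.py <<'E'
import sys
from h import *
np.set_printoptions(suppress=True,precision=2)
def main(x,y,z,yaw=None):
    T=T_tool(); Rm=T[:3,:3]; d=np.array([x,y,z])-T[:3,3]
    print('now',T[:3,3],'yaw',np.degrees(np.arctan2(Rm[1,0],Rm[0,0])),'tilt',Rm[:2,2])
    print('shift units now-frame',Rm.T@d/25)
    if yaw is not None:
        a=np.radians(yaw); G=np.array([[np.cos(a),np.sin(a),0],[np.sin(a),-np.cos(a),0],[0,0,-1]])
        print('turn units',np.degrees(R.from_matrix(Rm.T@G).as_rotvec())/6,'shift units goal-frame',G.T@d/25)
if __name__=='__main__': main(*map(float,sys.argv[1:]))
E
python3 - <<'E'
from h import *
np.set_printoptions(suppress=True,precision=1)
cam='top'; z=np.load('top1.npz'); c=viewer.get_calibration(cam); w=cloud(z['d'],c,z['M']); h=cv2.cvtColor(z['im'],cv2.COLOR_RGB2HSV)
m=(w[...,2]>4)&(w[...,2]<20)&(w[...,0]>430)&(w[...,0]<700)&(abs(w[...,1]+130)<260)
n,l,st,ce=cv2.connectedComponentsWithStats(m.astype(np.uint8)); k=1+np.argmax(st[1:,4]); P=w[l==k][:,:2]
print('base rect',cv2.minAreaRect(P.astype(np.float32)),len(P))
for nm,lo,hi in [('orange',5,18),('yellow',22,34),('green',45,85),('blue',100,130)]:
    cm=(h[...,0]>=lo)&(h[...,0]<=hi)&(h[...,1]>120)&(h[...,2]>60)&(w[...,2]>60)&(w[...,2]<330)
    n,l,st,ce=cv2.connectedComponentsWithStats(cm.astype(np.uint8))
    for k in range(1,n):
        if st[k,4]>12 :
            P=w[l==k]
            if abs(P[:,1]).max()<500 and np.median(P[:,0])<800: print(nm,st[k,4],np.median(P,0),P.min(0),P.max(0),'px',ce[k])
for cam in ['top','side']:
  im,d,c,M=snap(cam); w=cloud(d,c,M)
  for nm in ['varnish','penpot','holder','lamp_grip']:
    for r in models.cut_out(nm,cam)[:1]:
        P=w[r['region']]; P=P[~np.isnan(P[:,0])]; print(cam,nm,r['conf'],r['at'],np.median(P,0),np.percentile(P,3,axis=0),np.percentile(P,97,axis=0))
        if nm=='holder':
            Q=P[(P[:,2]>44)&(P[:,2]<56)][:,:2]; print(cv2.minAreaRect(Q.astype(np.float32)))
print(viewer.get_calibration('wrist'))
E
python3 go.py 392 -488 450
python3 go.py 400 240 450 17
```

```text
base rect ((544.7262573242188, -139.7186737060547), (164.4378204345703, 489.2019348144531), 3.4765472412109375) 12001
orange 130 [594.1 -93.3 289.2] [ 584.9 -105.4  278.7] [603.7 -82.2 293.1] px [363.9 225.2]
orange 47 [549.6 256.   93.8] [545.6 247.   63.8] [555.8 264.7 106.5] px [196.4 258.6]
orange 57 [511.4 256.8 204.6] [507.  250.3 177.6] [517.  266.6 209.8] px [180.5 272.7]
yellow 129 [ 598.  -156.6  288.9] [ 589.1 -170.6  277.6] [ 607.7 -146.1  292.9] px [399.3 223.4]
yellow 32 [452.4 307.1 108.3] [448.1 300.5  74.2] [454.6 317.5 112.1] px [168.9 303.2]
yellow 49 [413.5 309.9 205.5] [409.5 303.7 177.9] [419.  319.6 209. ] px [149.6 323.7]
green 113 [ 602.5 -220.8  288.9] [ 593.2 -232.3  281.9] [ 610.6 -210.8  292.4] px [434.9 221.1]
green 37 [434.3 237.2 206.1] [430.2 229.2 190.5] [440.1 245.7 211.1] px [188.4 312.6]
blue 362 [742.4 260.6  91.4] [692.6 224.9  60.2] [761.3 292.3 105.3] px [198.3 178.2]
blue 133 [ 606.5 -286.2  289.2] [ 597.1 -351.4   88.1] [ 655.3 -274.6  292. ] px [471.  219.2]
top varnish 0.83 [271.6, 316.1] [427.2  85.7  79.7] [405.5  63.5  39.7] [450.8 109.
[... 744 characters left out ...]
06347656), 16.170896530151367)
side lamp_grip 0.85 [405.9, 223.9] [ 452.8 -232.9   80.5] [ 435.9 -374.1   64.7] [531.3 -80.1  85.6]
{'K': array([[396.8,   0. , 319.8],
       [  0. , 396.8, 246.1],
       [  0. ,   0. ,   1. ]]), 'k1': -0.05624505534059219, 'hand_eye': array([[ 0. ,  1. ,  0.3, 71.7],
       [ 1. , -0. ,  0. , -0.1],
       [ 0. ,  0.3, -1. , 31. ],
       [ 0. ,  0. ,  0. ,  1. ]])}
now [ 192.23 -488.53  404.72] yaw 21.477040897422434 tilt [ 0. -0.]
shift units now-frame [ 7.44  2.91 -1.81]
now [ 192.23 -488.53  404.72] yaw 21.477040897422434 tilt [ 0. -0.]
shift units now-frame [ 18.4  -24.07  -1.81]
turn units [0.   0.   0.75] shift units goal-frame [ 16.47 -25.44  -1.81]
```

```bash
python3 -m inch '[[0.93,0.37,-0.2,0,0,0],[0.93,0.37,-0.2,0,0,0],[0.93,0.37,-0.2,0,0,0],[0.93,0.37,-0.2,0,0,0],[0.93,0.37,-0.2,0,0,0],[0.93,0.37,-0.2,0,0,0],[0.93,0.37,-0.2,0,0,0],[0.93,0.37,-0.4,0,0,0],[0.455,-0.98,0,0,0,0],[0.455,-0.98,0,0,0,0]]'
python3 -m inch '[[0.455,-0.98,0,0,0,0],[0.455,-0.98,0,0,0,0],[0.455,-0.98,0,0,0,0],[0.455,-0.98,0,0,0,0],[0.455,-0.98,0,0,0,0],[0.455,-0.98,0,0,0,0],[0.455,-0.98,0,0,0,0],[0.455,-0.98,0,0,0,0],[0.455,-0.98,0,0,0,0],[0.455,-0.98,0,0,0,0]]'
python3 -m inch '[[0.455,-0.98,0,0,0,0],[0.455,-0.98,0,0,0,0],[0.455,-0.98,0,0,0,0],[0.455,-0.98,0,0,0,0],[0.455,-0.98,0,0,0,0],[0.455,-0.98,0,0,0,0],[0.455,-0.98,0,0,0,0],[0.455,-0.98,0,0,0,0],[0.455,-0.98,0,0,0,0],[0.455,-0.98,0,0,0,0]]'
python3 -m inch '[[0.455,-0.98,0,0,0,0],[0.455,-0.98,0,0,0,0],[0.455,-0.98,0,0,0,0],[0.455,-0.98,0,0,0,0],[0,0,0,0,0,0.83],[0,0,0,0,0,0],[0,0,0,0,0,0],[0,0,0,0,0,0],[0,0,0,0,0,0],[0,0,0,0,0,0]]'
python3 go.py 435.7 238.6 347 16.5
python3 - <<'E'
from h import *
im,d,c,M=snap('wrist'); save(im,'w1.png'); np.savez('w1.npz',im=im,d=d,M=M)
E
```

```text
clock: 1.8
position: [396.3, -435.0, 449.1]
ee_rot: [-0.0, 0.982, 0.186, -0.0]
wrist_force: [0.3, 0.2, 0.4]
grip_width: 1.002
finger_force: 0.0
clock: 2.8
position: [411.7, -164.7, 449.8]
ee_rot: [0.0, 0.983, 0.186, 0.0]
wrist_force: [-0.3, -0.4, 0.8]
grip_width: 1.001
finger_force: 0.0
clock: 3.8
position: [427.8, 105.0, 449.8]
ee_rot: [0.0, 0.982, 0.186, 0.0]
wrist_force: [-0.1, -0.5, -0.2]
grip_width: 1.0
finger_force: 0.0
clock: 4.8
position: [434.5, 211.4, 449.8]
ee_rot: [0.0, 0.99, 0.143, 0.0]
wrist_force: [0.6, -0.3, -0.2]
grip_width: 1.003
finger_force: 0.0
now [434.46 211.38 449.75] yaw 16.483530743926938 tilt [ 0. -0.]
shift units now-frame [ 0.36 -1.03  4.11]
turn units [ 0. -0. -0.] shift units goal-frame [ 0.36 -1.03  4.11]
```

View pics/w1.png

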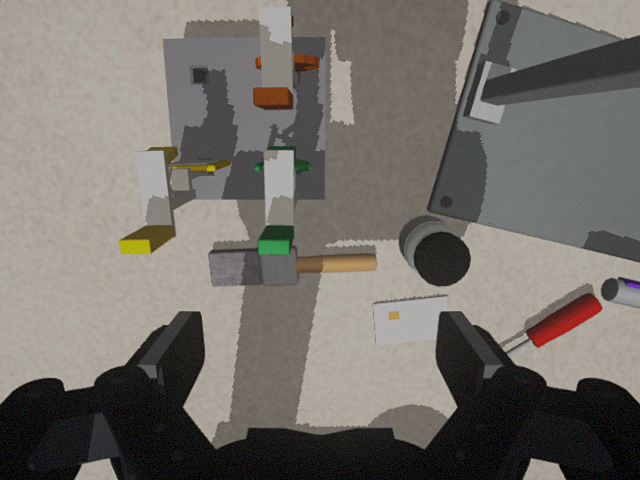

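The wrist view shows the green tab at (276,240), the yellow tab at (140,244) slightly turned, and the orange tab at (272,97).

```bash
cat > tabs.py <<'E'
from h import *
np.set_printoptions(suppress=True,precision=1)
def tabs(im,d,c,M,zmin=150):
    w=cloud(d,c,M); h=cv2.cvtColor(im,cv2.COLOR_RGB2HSV)
    for nm,lo,hi in [('orange',3,18),('yellow',22,34),('green',45,85)]:
        cm=(h[...,0]>=lo)&(h[...,0]<=hi)&(h[...,1]>120)&(h[...,2]>50)&(w[...,2]>zmin)
        n,l,st,ce=cv2.connectedComponentsWithStats(cm.astype(np.uint8))
        for k in range(1,n):
            if st[k,4]<60: continue
            P=w[l==k]; zt=np.percentile(P[:,2],95); Q=P[P[:,2]>zt-6]
            print(nm,st[k,4],'top z',zt,'rect',cv2.minAreaRect(Q[:,:2].astype(np.float32)),'px',ce[k])
if __name__=='__main__':
    z=np.load('w1.npz'); tabs(z['im'],z['d'],viewer.get_calibration('wrist'),z['M'])
E
python3 tabs.py
```

```text
orange 752 top z 206.82307529234137 rect ((512.3424072265625, 260.7509765625), (8.7799654006958, 18.101287841796875), 17.0036563873291) px [272.7  97.7]
yellow 95 top z 164.05250973399075 rect ((460.3046569824219, 320.80255126953125), (5.753044128417969, 1.7723439931869507), 26.230403900146484) px [169.8 154.7]
yellow 1017 top z 206.64701778624567 rect ((413.6665344238281, 314.9009704589844), (8.640164375305176, 18.632923126220703), 16.859046936035156) px [145.4 239.9]
green 471 top z 206.87354624178585 rect ((435.84796142578125, 239.17271423339844), (8.807214736938477, 17.56342887878418), 15.244709968566895) px [273.6 246.1]
```

```bash
python3 -m inch '[[0.18,-0.53,0,0,0,0],[0.19,-0.52,0,0,0,0],[0,0,0,0,0,0],[0,0,0.8,0,0,0],[0,0,0.8,0,0,0],[0,0,0.8,0,0,0],[0,0,0.8,0,0,0],[0,0,0.6,0,0,0],[0,0,0.31,0,0,0],[0,0,0,0,0,0]]'
python3 -m inch '[[0,0,0,0,0,0],[0,0,0,0,0,0],[0,0,0,0,0,0],[0,0,0,0,0,0],[0,0,0,0,0,0],[0,0,0,0,0,0],[0,0,0,0,0,0],[0,0,0,0,0,0],[0,0,0,0,0,0],[0,0,0,0,0,0]]' 1 90
python3 go.py 435.8 239.2 347 16.5
python3 -m inch '[[0,0,-0.4,0,0,0],[0,0,-0.6,0,0,0],[0,0,-0.8,0,0,0],[0,0,-1,0,0,0],[0,0,-1,0,0,0],[0,0,-1,0,0,0],[0,0,-1,0,0,0],[0,0,-0.2,0,0,0],[0,0,0,0,0,0],[0,0,0,0,0,0]]'
```

```text
clock: 5.85
position: [435.7, 239.7, 346.1]
ee_rot: [0.0, 0.99, 0.144, -0.001]
wrist_force: [0.2, -0.3, -0.9]
grip_width: 0.999
finger_force: 0.0
clock: 6.85
position: [435.9, 239.5, 347.5]
ee_rot: [0.0, 0.99, 0.143, 0.0]
wrist_force: [-1.2, -0.4, 5.5]
grip_width: 0.19
finger_force: 87.7
now [435.91 239.52 347.49] yaw 16.497775385724335 tilt [0. 0.]
shift units now-frame [-0.01  0.01  0.02]
turn units [ 0.   -0.01 -0.  ] shift units goal-frame [-0.01  0.01  0.02]
clock: 7.85
position: [435.7, 239.5, 495.6]
ee_rot: [0.0, 0.99, 0.143, -0.001]
wrist_force: [-0.1, -0.5, -1.9]
grip_width: 0.19
finger_force: 87.8
```

```bash
python3 -m inch '[[0,0,0,0,0,0.54],[0,0,0,0,0,0.54],[0,0,0,0,0,0.54],[0,0.3,0,0,0,0.55],[0.1,0.7,0,0,0,0],[0.2,0.8,0,0,0,0],[0.2,0.8,0,0,0,0],[0.2,0.8,0,0,0,0],[0.2,0.8,0,0,0,0],[0.2,0.8,0,0,0,0]]'
python3 -m inch '[[0.2,0.9,0,0,0,0],[0.2,0.9,0,0,0,0],[0.2,0.9,0,0,0,0],[0.2,0.9,0,0,0,0],[0.2,0.6,0.3,0,0,0],[0.2,0.3,0.4,0,0,0],[0,0.13,0.56,0,0,0],[0,0,0,0,0,0],[0,0,0,0,0,0],[0,0,0,0,0,0]]'
python3 go.py 506.7 2.7 464 3.5
python3 - <<'E'
from h import *
im,d,c,M=snap('wrist'); save(im,'w2.png'); np.savez('w2.npz',im=im,d=d,M=M)
w=cloud(d,c,M)
np.set_printoptions(suppress=True,precision=1)
m=(w[...,2]>252)&(w[...,2]<258.5)&(w[...,0]>560)&(w[...,0]<610)
ys=w[m][:,1]; print(len(ys))
for y0 in range(-100,100,20):
    k=m&(w[...,1]>=y0)&(w[...,1]<y0+20)
    if k.sum()>5: P=w[k]; print(y0,P.mean(0),P.min(0)[0],P.max(0)[0],k.sum())
from tabs import tabs
tabs(im,d,c,M)
E
```

```text
clock: 8.85
position: [471.4, 115.7, 495.3]
ee_rot: [0.0, 1.0, 0.03, -0.002]
wrist_force: [0.1, 0.6, -0.7]
grip_width: 0.194
finger_force: 87.8
clock: 9.85
position: [508.3, 3.3, 465.7]
ee_rot: [-0.0, 1.0, 0.031, 0.0]
wrist_force: [0.1, -0.4, -0.1]
grip_width: 0.191
finger_force: 87.8
now [508.3    3.29 465.74] yaw 3.517422563257323 tilt [0. 0.]
shift units now-frame [-0.07  0.02  0.07]
turn units [-0. -0.  0.] shift units goal-frame [-0.07  0.02  0.07]
10305
-100 [588.5 -84.6 252.2] 588.2359416278247 589.02686102287 6
-80 [592.8 -64.6 254.6] 587.1614490144242 598.5931439852284 542
-60 [591.9 -49.9 254.8] 585.6845383802884 598.1099428138737 1163
-40 [590.7 -30.  254.8] 584.5856797064076 597.0593712218845 1211
-20 [589.5 -10.  254.8] 583.3451585385607 595.6327298540332 1194
0 [588.2  10.  254.7] 582.1416790143745 594.2726719705631 1182
20 [587.   30.  254.8] 580.961315483718 593.0496441025904 1188
40 [585.6  49.9 254.8] 579.4750941598262 591.8870547526351 1227
60 [584.1  71.3 255.1] 574.15744436738 593.0326678140449 1368
80 [583.5  88.3 257.2] 571.5918348682364 595.0812756159074 1221
orange 3514 top z 289.7448227496771 rect ((594.7794189453125, -90.7457046508789), (18.000041961669922, 23.569013595581055), 3.319772243499756) px [590.1 109.2]
green 310 top z 272.31963469439285 rect ((559.386474609375, 6.086019515991211), (1.9444141387939453, 17.010507583618164), 3.1542723178863525) px [320.5 181.1]
green 268 top z 229.08216551955525 rect ((542.2966918945312, 27.868709564208984), (4.516148567199707, 4.904090404510498), 82.30228424072266) px [285.  196.4]
green 1900 top z 324.8040517979759 rect ((508.5980529785156, 3.7126240730285645), (9.532817840576172, 16.518630981445312), 3.168257713317871) px [319.9 354.3]
```

View pics/w2.png

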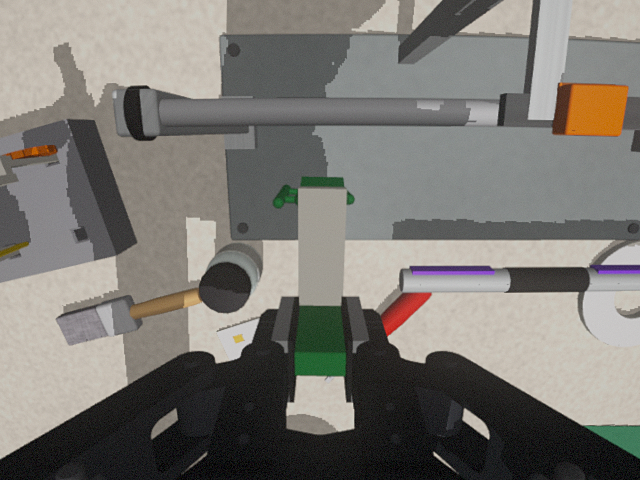

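```bash
python3 -m inch '[[0.2,0,0.07,0,0,0],[0.4,0,0,0,0,0],[0.4,0,0,0,0,0],[0.4,0,0,0,0,0],[0.3,0,0,0,0,0],[0.2,0,0,0,0,0],[0.07,0,0,0,0,0],[0,0,0,0,0,0],[0,0,0,0,0,0],[0,0,0,0,0,0]]'
python3 -m inch '[[0,0,0.15,0,0,0],[0,0,0.15,0,0,0],[0,0,0.15,0,0,0],[0,0,0.15,0,0,0],[0,0,0.15,0,0,0],[0,0,0.15,0,0,0],[0,0,0,0,0,0],[0,0,0,0,0,0],[0,0,0,0,0,0],[0,0,0,0,0,0]]'
python3 go.py 571.9 -222.3 440 3.5
```

```text
clock: 10.9
position: [557.2, 5.7, 463.9]
ee_rot: [0.0, 1.0, 0.03, 0.0]
wrist_force: [0.1, -0.3, -1.0]
grip_width: 0.188
finger_force: 87.8
clock: 11.9
position: [557.4, 5.7, 441.2]
ee_rot: [0.0, 1.0, 0.03, 0.0]
wrist_force: [1.2, 0.2, -1.2]
grip_width: 0.195
finger_force: 88.0
now [557.38   5.71 441.24] yaw 3.471588589246015 tilt [ 0. -0.]
shift units now-frame [0.03 9.14 0.05]
turn units [ 0. -0. -0.] shift units goal-frame [0.02 9.14 0.05]
```

```bash
python3 -m inch '[[0,0.3,0,0,0,0],[0,0.5,0,0,0,0],[0,0.6,0,0,0,0],[0,0.6,0,0,0,0],[0,0.6,0,0,0,0],[0,0.6,0,0,0,0],[0,0.6,0,0,0,0],[0,0.6,0,0,0,0],[0,0.6,0,0,0,0],[0,0.6,0,0,0,0]]'
python3 -m inch '[[0,0.6,0,0,0,0],[0,0.6,0,0,0,0],[0,0.6,0,0,0,0],[0,0.6,0,0,0,0],[0,0.5,0,0,0,0],[0,0.4,0,0,0,0],[0,0.24,0,0,0,0],[0,0,0,0,0,0],[0,0,0,0,0,0],[0,0,0,0,0,0]]'
python3 go.py 571.9 -222.3 439 3.5
python3 - <<'E'
from h import *; from tabs import tabs
tabs(*snap('wrist'),zmin=200)
im,d,c,M=snap('side'); save(im[60:300,220:500].repeat(2,0).repeat(2,1),'s2.png')
E
```

```text
clock: 12.9
position: [565.9, -135.3, 441.2]
ee_rot: [0.0, 1.0, 0.03, 0.0]
wrist_force: [-0.2, 0.2, -0.6]
grip_width: 0.186
finger_force: 88.0
clock: 13.9
position: [571.3, -221.9, 441.2]
ee_rot: [0.0, 1.0, 0.031, -0.0]
wrist_force: [-0.3, -0.1, -0.7]
grip_width: 0.191
finger_force: 87.9
now [ 571.28 -221.93  441.24] yaw 3.504965946530816 tilt [-0. -0.]
shift units now-frame [0.02 0.02 0.09]
turn units [0. 0. 0.] shift units goal-frame [0.02 0.02 0.09]
orange 84 top z 273.82336130237996 rect ((603.9175415039062, -100.81550598144531), (3.412142515182495, 3.6521778106689453), 21.566062927246094) px [  4.  223.1]
yellow 4837 top z 289.6674869613744 rect ((598.8523559570312, -156.59109497070312), (18.292356491088867, 23.0306396484375), 3.426417112350464) px [132.7 251. ]
green 282 top z 247.74121892035342 rect ((622.3367919921875, -219.2682647705078), (2.088454484939575, 17.21106719970703), 3.375537395477295) px [321.9 181.3]
green 82 top z 205.18193124029878 rect ((605.2866821289062, -197.13400268554688), (4.735420227050781, 4.67061710357666), 43.21421813964844) px [277.9 202. ]
green 4250 top z 289.69388133542833 rect ((603.00341796875, -221.1522979736328), (17.96619415283203, 21.767593383789062), 4.122196674346924) px [324.3 252.2]
green 2956 top z 300.11760141139195 rect ((571.4444580078125, -221.5664520263672), (10.093082427978516, 16.49118423461914), 4.888450622558594) px [320.1 343.3]
```

View pics/s2.png

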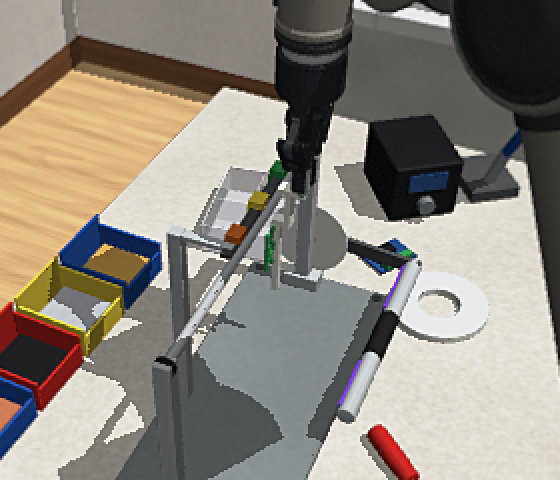

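```bash
python3 -m inch '[[0,0,0.05,0,0,0],[0,0,0.05,0,0,0],[0,0,0,0,0,0],[0,0,0,0,0,0],[0,0,0,0,0,0],[0,0,0,0,0,0],[0,0,0,0,0,0],[0,0,0,0,0,0],[0,0,0,0,0,0],[0,0,0,0,0,0]]'
python3 -m inch '[[0,0,0,0,0,0],[0,0,0,0,0,0],[0,0,0,0,0,0],[0,0,0,0,0,0],[0,0,0,0,0,0],[0,0,-0.3,0,0,0],[0,0,-0.5,0,0,0],[0,0,-0.8,0,0,0],[0,0,-0.8,0,0,0],[0,0,-0.4,0,0,0]]' 0.1
python3 go.py 413.7 314.9 500 16.7
python3 - <<'E'
from h import *; from tabs import tabs
tabs(*snap('wrist'),zmin=200)
E
```

```text
clock: 15.0
position: [571.4, -222.0, 440.1]
ee_rot: [0.0, 1.0, 0.031, 0.001]
wrist_force: [0.7, -0.1, 6.5]
grip_width: 0.191
finger_force: 88.9
clock: 16.0
position: [571.2, -222.3, 511.2]
ee_rot: [0.001, 1.0, 0.03, 0.001]
wrist_force: [0.5, -0.0, -0.3]
grip_width: 0.447
finger_force: 0.0
now [ 571.15 -222.3   511.22] yaw 3.4746375593271472 tilt [ 0. -0.]
shift units now-frame [ -4.99 -21.83   0.39]
turn units [ 0.02 -0.03 -2.2 ] shift units goal-frame [  0.14 -22.39   0.45]
orange 2058 top z 289.82168476491455 rect ((594.7606201171875, -91.65567779541016), (17.909255981445312, 23.149118423461914), 2.5620131492614746) px [ 69.8 213.5]
yellow 1984 top z 289.82159821207193 rect ((598.8571166992188, -156.53726196289062), (18.05544090270996, 22.393259048461914), 4.292179584503174) px [192.8 212.5]
green 98 top z 245.29893384005254 rect ((623.4121704101562, -219.23631286621094), (1.893152117729187, 16.54442024230957), 4.12337589263916) px [319.7 165.8]
green 1793 top z 289.8702513777648 rect ((602.89111328125, -221.0259552001953), (17.782255172729492, 21.878732681274414), 2.7250800132751465) px [321.2 212.8]
green 63 top z 287.0661214286403 rect ((575.7614135742188, -218.490478515625), (0.6895358562469482, 9.351054191589355), 4.35259485244751) px [310.6 260.5]
green 84 top z 286.8291689934347 rect ((576.1360473632812, -226.9067840576172), (5.3394551277160645, 0.47917842864990234), 87.02125549316406) px [325.2 259.8]
green 602 top z 299.48157401108193 rect ((571.7279663085938, -222.40113830566406), (8.94996452331543, 16.831783294677734), 2.7705414295196533) px [320.  281.6]
```

```bash
python3 -m inch '[[-0.23,-0.99,0,0,0,0],[-0.23,-0.99,0,0,0,0],[-0.23,-0.99,0,0,0,0],[-0.23,-0.99,0,0,0,0],[-0.23,-0.99,0,0,0,0],[-0.23,-0.99,0,0,0,0],[-0.23,-0.99,0,0,0,0],[-0.23,-0.99,0,0,0,0],[-0.23,-0.99,0,0,0,0],[-0.23,-0.99,0,0,0,0]]' -1
python3 -m inch '[[-0.23,-0.99,0,0,0,0],[-0.23,-0.99,0,0,0,0],[-0.23,-0.99,0,0,0,0],[-0.23,-0.99,0,0,0,0],[-0.23,-0.99,0,0,0,0],[-0.23,-0.99,0,0,0,0],[-0.23,-0.99,0,0,0,0],[-0.23,-0.99,0,0,0,0],[-0.23,-0.99,0,0,0,0],[-0.23,-0.99,0,0,0,0]]'
python3 -m inch '[[-0.23,-0.99,0,0,0,0],[-0.16,-0.99,0,0,0,0],[0,0,0.8,0,0,-0.73],[0,0,0.8,0,0,-0.73],[0,0,0.8,0,0,-0.74],[0,0,0,0,0,0],[0,0,0,0,0,0],[0,0,0,0,0,0],[0,0,0,0,0,0],[0,0,0,0,0,0]]'
python3 - <<'E'
from h import *; from tabs import tabs
tabs(*snap('wrist'))
E
python3 go.py 413.7 314.9 347 16.7
```

```text
clock: 17.05
position: [498.4, 22.2, 508.1]
ee_rot: [-0.0, 1.0, 0.03, -0.0]
wrist_force: [-0.0, 0.3, 0.5]
grip_width: 1.003
finger_force: 0.0
clock: 18.05
position: [426.0, 265.7, 508.1]
ee_rot: [0.0, 1.0, 0.03, -0.0]
wrist_force: [-0.6, 0.2, -0.6]
grip_width: 1.003
finger_force: 0.0
clock: 19.05
position: [413.8, 313.6, 449.4]
ee_rot: [-0.0, 0.989, 0.145, 0.001]
wrist_force: [-0.3, 0.4, -0.5]
grip_width: 1.0
finger_force: 0.0
orange 744 top z 206.76227482528148 rect ((512.67822265625, 261.5406494140625), (8.537064552307129, 17.92574691772461), 17.427705764770508) px [466.  117.2]
yellow 832 top z 206.67820358308157 rect ((413.4939880371094, 315.16748046875), (9.530195236206055, 17.70087432861328), 16.006752014160156) px [317.7 256.1]
now [413.77 313.56 449.21] yaw 16.646526454579245 tilt [0. 0.]
shift units now-frame [ 0.01 -0.05  4.09]
turn units [-0.   -0.01 -0.01] shift units goal-frame [ 0.01 -0.05  4.09]
```

```bash
python3 -m inch '[[0,-0.05,0.8,0,0,0],[0,0,0.8,0,0,0],[0,0,0.8,0,0,0],[0,0,0.8,0,0,0],[0,0,0.6,0,0,0],[0,0,0.29,0,0,0],[0,0,0,0,0,0],[0,0,0,0,0,0],[0,0,0,0,0,0],[0,0,0,0,0,0]]'
python3 -m inch '[[0,0,0,0,0,0],[0,0,0,0,0,0],[0,0,0,0,0,0],[0,0,0,0,0,0],[0,0,0,0,0,0],[0,0,0,0,0,0],[0,0,0,0,0,0],[0,0,0,0,0,0],[0,0,0,0,0,0],[0,0,0,0,0,0]]' 1 90
python3 go.py 413.7 314.9 347 16.7
python3 -m inch '[[0,0,-0.4,0,0,0],[0,0,-0.6,0,0,0],[0,0,-0.8,0,0,0],[0,0,-0.9,0,0,0],[0,0,-0.9,0,0,0],[0,0,-0.9,0,0,0],[0,0,-0.9,0,0,0],[0,0,-0.9,0,0,0],[0,0,-0.9,0,0,0],[0,0,-0.1,0,0,0]]'
python3 -m inch '[[0,0,0,0,0,0.55],[0,0,0,0,0,0.55],[0,0,0,0,0,0.55],[0,0,0,0,0,0.55],[0,0.4,0,0,0,0],[0,0.6,0,0,0,0],[0,0.8,0,0,0,0],[0,0.9,0,0,0,0],[0.3,0.9,0,0,0,0],[0.3,0.9,0,0,0,0]]'
python3 -m inch '[[0.4,0.9,0,0,0,0],[0.4,0.9,0,0,0,0],[0.4,0.9,0,0,0,0],[0.4,0.9,0.2,0,0,0],[0.4,0.9,0.4,0,0,0],[0.4,0.9,0.6,0,0,0],[0,0.9,0.6,0,0,0],[0,0.9,0.4,0,0,0],[0,0.6,0.3,0,0,0],[0,0.4,0.1,0,0,0]]'
python3 go.py 508.2 3.3 464 3.5
```

```text
clock: 20.1
position: [413.5, 314.9, 347.2]
ee_rot: [-0.0, 0.989, 0.145, 0.001]
wrist_force: [-0.4, -0.3, 0.7]
grip_width: 1.002
finger_force: 0.0
clock: 21.1
position: [413.4, 314.8, 346.6]
ee_rot: [-0.0, 0.989, 0.145, 0.0]
wrist_force: [-0.4, 0.3, 4.1]
grip_width: 0.193
finger_force: 87.8
now [413.42 314.81 346.62] yaw 16.673761455023186 tilt [0. 0.]
shift units now-frame [ 0.01 -0.   -0.02]
turn units [-0. -0. -0.] shift units goal-frame [ 0.01 -0.   -0.02]
clock: 22.1
position: [413.3, 314.7, 531.8]
ee_rot: [-0.001, 0.989, 0.145, 0.002]
wrist_force: [0.3, 0.1, -1.1]
grip_width: 0.192
finger_force: 87.7
clock: 23.1
position: [435.0, 201.4, 528.8]
ee_rot: [0.0, 1.0, 0.031, -0.0]
wrist_force: [0.5, 0.3, -1.4]
grip_width: 0.197
finger_force: 87.8
clock: 24.1
position: [507.1, 0.8, 463.2]
ee_rot: [-0.0, 1.0, 0.03, -0.001]
wrist_force: [-0.1, 0.4, -0.2]
grip_width: 0.187
finger_force: 87.8
now [507.05   0.77 463.16] yaw 3.422827347281545 tilt [-0. -0.]
shift units now-frame [ 0.05 -0.1  -0.03]
turn units [-0.    0.01 -0.01] shift units goal-frame [ 0.05 -0.1  -0.03]
```

```bash
python3 - <<'E'
from h import *; from tabs import tabs
tabs(*snap('wrist'),zmin=180)
E
python3 go.py 508.2 3.3 464 3.5
```

```text
orange 3671 top z 289.76556338298406 rect ((594.603271484375, -91.05846405029297), (17.8242130279541, 23.762752532958984), 3.3599820137023926) px [589.6 103.3]
yellow 403 top z 271.0612499750224 rect ((557.9981689453125, 4.915899276733398), (1.8950684070587158, 17.687292098999023), 3.654845714569092) px [317.7 180.3]
yellow 331 top z 226.88240846859821 rect ((543.146484375, -14.646917343139648), (4.640229225158691, 11.690126419067383), 4.771154880523682) px [353.8 198. ]
yellow 328 top z 227.1885387351314 rect ((540.521484375, 22.633502960205078), (4.643554210662842, 10.717331886291504), 1.7991321086883545) px [283.6 198.9]
yellow 3409 top z 322.965151205317 rect ((507.8418273925781, 1.2385892868041992), (10.744245529174805, 16.49859046936035), 3.4666571617126465) px [319.9 342.1]
now [507.29   0.19 463.3 ] yaw 3.401297915929499 tilt [-0. -0.]
shift units now-frame [ 0.04 -0.12 -0.03]
turn units [ 0.01  0.01 -0.02] shift units goal-frame [ 0.04 -0.12 -0.03]
```

```bash
python3 -m inch '[[0.2,0,0,0,0,0],[0.4,0,0,0,0,0],[0.4,0,0,0,0,0],[0.4,0,0,0,0,0],[0.3,0,0,0,0,0],[0.2,0,0,0,0,0],[0.11,0,0,0,0,0],[0,0,0,0,0,0],[0,0,0,0,0,0],[0,0,0,0,0,0]]'
python3 -m inch '[[0,0,0.15,0,0,0],[0,0,0.15,0,0,0],[0,0,0.15,0,0,0],[0,0,0.15,0,0,0],[0,0,0.15,0,0,0],[0,0,0.15,0,0,0],[0,0,0,0,0,0],[0,0,0,0,0,0],[0,0,0,0,0,0],[0,0,0,0,0,0]]'
python3 go.py 567.9 -158.5 441 3.5
```

```text
clock: 25.15
position: [557.4, 5.4, 464.1]
ee_rot: [0.0, 1.0, 0.03, 0.0]
wrist_force: [0.4, -0.2, -0.9]
grip_width: 0.19
finger_force: 87.9
clock: 26.15
position: [557.6, 5.4, 441.7]
ee_rot: [0.0, 1.0, 0.03, 0.0]
wrist_force: [-0.9, 0.3, -0.9]
grip_width: 0.192
finger_force: 87.9
now [557.64   5.45 441.67] yaw 3.4743001610912727 tilt [ 0. -0.]
shift units now-frame [0.01 6.57 0.03]
turn units [ 0. -0. -0.] shift units goal-frame [0.01 6.57 0.03]
```

```bash
python3 -m inch '[[0,0.3,0,0,0,0],[0,0.5,0,0,0,0],[0,0.6,0,0,0,0],[0,0.6,0,0,0,0],[0,0.6,0,0,0,0],[0,0.6,0,0,0,0],[0,0.6,0,0,0,0],[0,0.6,0,0,0,0],[0,0.6,0,0,0,0],[0,0.6,0,0,0,0]]'
python3 -m inch '[[0,0.5,0,0,0,0],[0,0.3,0,0,0,0],[0,0.17,0,0,0,0],[0,0,0,0,0,0],[0,0,0.06,0,0,0],[0,0,0.06,0,0,0],[0,0,0,0,0,0],[0,0,0,0,0,0],[0,0,0,0,0,0],[0,0,0,0,0,0]]'
python3 - <<'E'
from h import *; from tabs import tabs
tabs(*snap('wrist'),zmin=240)
E
python3 go.py 567.9 -158.5 441 3.5
```

```text
clock: 27.15
position: [566.2, -135.6, 441.4]
ee_rot: [0.0, 1.0, 0.03, -0.0]
wrist_force: [-0.2, -0.4, -1.0]
grip_width: 0.192
finger_force: 87.9
clock: 28.15
position: [567.5, -158.0, 439.3]
ee_rot: [0.0, 1.0, 0.031, 0.0]
wrist_force: [-2.5, 1.5, 6.2]
grip_width: 0.188
finger_force: 88.7
orange 4953 top z 289.6636770541212 rect ((594.8802490234375, -91.42201232910156), (18.266782760620117, 23.094545364379883), 3.466716766357422) px [127.5 253.8]
yellow 303 top z 247.4775788679767 rect ((619.088623046875, -153.77688598632812), (2.227461099624634, 17.462366104125977), 4.343957424163818) px [318.  181.1]
yellow 4598 top z 289.7365963119581 rect ((598.8514404296875, -156.14418029785156), (18.011005401611328, 21.95930290222168), 3.8024415969848633) px [321.1 253.8]
yellow 3431 top z 299.0946461891277 rect ((568.8045043945312, -157.5415496826172), (10.747920989990234, 16.836341857910156), 5.550954818725586) px [319.9 342.1]
green 306 top z 249.93888927060345 rect ((622.8143310546875, -218.46327209472656), (3.2202744483947754, 17.461977005004883), 10.907801628112793) px [473.7 182. ]
green 4339 top z 289.64650652708053 rect ((602.9693603515625, -220.8050994873047), (18.17791748046875, 22.741283416748047), 3.415041446685791) px [518.9 254.1]
green 120 top z 279.8689125313072 rect ((576.1272583007812, -222.9454803466797), (1.0874160528182983, 12.949923515319824), 3.9302923679351807) px [498.7 315.8]
green 1537 top z 299.2451518607032 rect ((573.520263671875, -215.0171661376953), (32.242225646972656, 12.618823051452637), 76.98812103271484) px [514.7 357.8]
now [ 567.48 -158.02  439.29] yaw 3.5042077983871973 tilt [ 0. -0.]
shift units now-frame [ 0.02  0.02 -0.07]
turn units [ 0.   -0.01  0.  ] shift units goal-frame [ 0.02  0.02 -0.07]
```

```bash
python3 -m inch '[[0,0,0,0,0,0],[0,0,0,0,0,0],[0,0,0,0,0,0],[0,0,0,0,0,0],[0,0,0,0,0,0],[0,0,-0.3,0,0,0],[0,0,-0.5,0,0,0],[0,0,-0.8,0,0,0],[0,0,-0.8,0,0,0],[0,0,-0.4,0,0,0]]' 0.2
python3 - <<'E'
from h import *; from tabs import tabs
tabs(*snap('wrist'),zmin=240)
E
python3 go.py 512.5 261.2 450 17
```

```text
clock: 29.2
position: [567.5, -158.4, 510.9]
ee_rot: [0.001, 1.0, 0.03, 0.002]
wrist_force: [0.2, 0.1, 0.5]
grip_width: 0.397
finger_force: 0.0
orange 1965 top z 289.85855874593267 rect ((594.6959228515625, -91.71418762207031), (18.004070281982422, 22.27178955078125), 2.806494951248169) px [191.1 213.5]
yellow 122 top z 246.9054907945796 rect ((619.0325927734375, -153.89523315429688), (1.6244206428527832, 17.167015075683594), 3.326737403869629) px [317.6 167.4]
yellow 1864 top z 289.91901604936976 rect ((598.7869262695312, -156.04367065429688), (17.778722763061523, 21.94502067565918), 3.560441255569458) px [319.1 213.3]
yellow 1250 top z 299.3317188670437 rect ((568.0032958984375, -157.25250244140625), (9.079795837402344, 17.27887535095215), 3.2564353942871094) px [317.9 273.4]
green 126 top z 248.60127258751797 rect ((623.181640625, -218.5833282470703), (2.7243268489837646, 17.47043800354004), 8.851229667663574) px [426.3 167.4]
green 1804 top z 289.8015747407085 rect ((602.8831176757812, -220.84249877929688), (18.037471771240234, 22.13582420349121), 3.736041307449341) px [448.9 213.7]
green 561 top z 299.4451398986827 rect ((571.9454956054688, -221.93150329589844), (9.156085014343262, 17.467666625976562), 3.6242411136627197) px [448.7 282.5]
now [ 567.51 -158.43  511.75] yaw 3.475324855575825 tilt [ 0. -0.]
shift units now-frame [ -1.19 -16.89   2.43]
turn units [ 0.03 -0.04 -2.25] shift units goal-frame [  2.8  -16.69   2.47]
```

```bash
python3 -m inch '[[-0.07,-0.99,0,0,0,0],[-0.07,-0.99,0,0,0,0],[-0.07,-0.99,0,0,0,0],[-0.07,-0.99,0,0,0,0],[-0.07,-0.99,0,0,0,0],[-0.07,-0.99,0,0,0,0],[-0.07,-0.99,0,0,0,0],[-0.07,-0.99,0,0,0,0],[-0.07,-0.99,0,0,0,0],[-0.07,-0.99,0,0,0,0]]' -1
python3 -m inch '[[-0.07,-0.99,0,0,0,0],[-0.07,-0.99,0,0,0,0],[-0.07,-0.99,0,0,0,0],[-0.07,-0.99,0,0,0,0],[-0.07,-0.99,0,0,0,0],[-0.07,-0.99,0,0,0,0],[-0.07,-0.99,0,0,0,0],[0,0,0.8,0,0,-0.75],[0,0,0.8,0,0,-0.75],[0,0,0.8,0,0,-0.75]]'
python3 -m inch '[[0,0,0,0,0,0],[0,0,0,0,0,0],[0,0,0,0,0,0],[0,0,0,0,0,0],[0,0,0,0,0,0],[0,0,0,0,0,0],[0,0,0,0,0,0],[0,0,0,0,0,0],[0,0,0,0,0,0],[0,0,0,0,0,0]]'
python3 - <<'E'
from h import *; from tabs import tabs
tabs(*snap('wrist'))
E
python3 go.py 512.5 261.2 347 17
```

```text
clock: 30.25
position: [534.8, 88.5, 507.8]
ee_rot: [0.0, 1.0, 0.03, -0.0]
wrist_force: [-0.6, -0.5, 0.2]
grip_width: 0.998
finger_force: 0.0
clock: 31.25
position: [512.1, 260.0, 447.0]
ee_rot: [0.0, 0.989, 0.15, -0.0]
wrist_force: [-0.3, 0.2, 0.6]
grip_width: 1.001
finger_force: 0.0
clock: 32.25
position: [512.4, 259.7, 448.4]
ee_rot: [0.0, 0.989, 0.148, -0.0]
wrist_force: [0.5, 0.2, -0.8]
grip_width: 1.003
finger_force: 0.0
orange 929 top z 206.63793566173948 rect ((512.7235107421875, 261.401123046875), (9.303553581237793, 17.586259841918945), 16.74707794189453) px [318.  254.5]
now [512.37 259.69 448.38] yaw 16.974407389376434 tilt [-0. -0.]
shift units now-frame [ 0.02 -0.06  4.06]
turn units [ 0.  0. -0.] shift units goal-frame [ 0.02 -0.06  4.06]
```

```bash
python3 -m inch '[[0.02,-0.06,0.8,0,0,0],[0,0,0.8,0,0,0],[0,0,0.8,0,0,0],[0,0,0.8,0,0,0],[0,0,0.6,0,0,0],[0,0,0.26,0,0,0],[0,0,0,0,0,0],[0,0,0,0,0,0],[0,0,0,0,0,0],[0,0,0,0,0,0]]'
python3 -m inch '[[0,0,0,0,0,0],[0,0,0,0,0,0],[0,0,0,0,0,0],[0,0,0,0,0,0],[0,0,0,0,0,0],[0,0,0,0,0,0],[0,0,0,0,0,0],[0,0,0,0,0,0],[0,0,0,0,0,0],[0,0,0,0,0,0]]' 1 90
python3 go.py 512.7 261.4 347 17
python3 -m inch '[[0,0,-0.4,0,0,0],[0,0,-0.6,0,0,0],[0,0,-0.8,0,0,0],[0,0,-0.9,0,0,0],[0,0,-0.9,0,0,0],[0,0,-0.9,0,0,0],[0,0,-0.9,0,0,0],[0,0,-0.9,0,0,0],[0,0,-0.9,0,0,0],[0,0,-0.1,0,0,0]]'
python3 -m inch '[[-0.3,0,0,0,0,0.56],[-0.6,0,0,0,0,0.56],[-0.6,0,0,0,0,0.56],[-0.2,0,0,0,0,0.57],[0,0.4,0,0,0,0],[0,0.6,0,0,0,0],[0,0.8,0,0,0,0],[0,0.8,0,0,0,0],[0,0.8,0,0,0,0],[0,0.8,0,0,0,0]]'
python3 -m inch '[[0,0.8,0,0,0,0],[0,0.8,0,0,0,0],[0,0.8,0,0,0,0],[0,0.8,0,0,0,0],[0,0.8,0.3,0,0,0],[0,0.6,0.6,0,0,0],[0.3,0.4,0.7,0,0,0],[0.4,0.1,0.6,0,0,0],[0.2,0,0.4,0,0,0],[0,0,0,0,0,0]]'
python3 go.py 508.2 3.3 464 3.5
python3 - <<'E'
from h import *; from tabs import tabs
tabs(*snap('wrist'),zmin=240)
E
```

```text
clock: 33.3
position: [512.6, 261.3, 347.7]
ee_rot: [-0.0, 0.989, 0.148, 0.001]
wrist_force: [0.4, 0.2, 0.5]
grip_width: 0.994
finger_force: 0.0
clock: 34.3
position: [512.5, 261.3, 347.1]
ee_rot: [0.0, 0.989, 0.148, 0.0]
wrist_force: [-1.0, 0.1, 4.5]
grip_width: 0.191
finger_force: 87.8
now [512.46 261.29 347.13] yaw 16.975246722629667 tilt [0. 0.]
shift units now-frame [ 0.01 -0.    0.01]
turn units [ 0. -0. -0.] shift units goal-frame [ 0.01 -0.    0.01]
clock: 35.3
position: [512.2, 261.3, 532.5]
ee_rot: [-0.001, 0.989, 0.148, 0.003]
wrist_force: [-1.0, -0.1, -0.5]
grip_width: 0.191
finger_force: 87.7
clock: 36.3
position: [477.7, 145.5, 528.9]
ee_rot: [0.0, 1.0, 0.031, -0.0]
wrist_force: [0.2, -0.1, -0.7]
grip_width: 0.189
finger_force: 87.8
clock: 37.3
position: [507.8, 20.8, 462.6]
ee_rot: [-0.0, 1.0, 0.03, -0.002]
wrist_force: [0.1, 0.6, -0.2]
grip_width: 0.193
finger_force: 87.8
now [507.75  20.81 462.65] yaw 3.464985385307342 tilt [-0.  0.]
shift units now-frame [-0.02  0.7  -0.05]
turn units [-0.    0.03 -0.01] shift units goal-frame [-0.02  0.7  -0.05]
orange 1787 top z 289.5601321344714 rect ((594.2968139648438, -84.18108367919922), (17.924882888793945, 10.81705379486084), 5.827304840087891) px [622.3 110. ]
orange 382 top z 269.64039056155144 rect ((558.5648193359375, 24.167633056640625), (2.0770883560180664, 17.671613693237305), 3.537505626678467) px [320.3 180. ]
orange 3394 top z 321.9518204803264 rect ((508.0013427734375, 21.382356643676758), (10.52937126159668, 16.81256866455078), 4.9185380935668945) px [319.8 341.2]
```

```bash
python3 -m inch '[[0,0.4,0,0,0,0],[0.2,0.3,0,0,0,0],[0.4,0,0,0,0,0],[0.4,0,0,0,0,0],[0.4,0,0,0,0,0],[0.3,0,0,0,0,0],[0.2,0,0,0,0,0],[0.09,0,0,0,0,0],[0,0,0,0,0,0],[0,0,0,0,0,0]]'
python3 -m inch '[[0,0,0.15,0,0,0],[0,0,0.15,0,0,0],[0,0,0.15,0,0,0],[0,0,0.15,0,0,0],[0,0,0.15,0,0,0],[0,0,0.15,0,0,0],[0,0,0,0,0,0],[0,0,0,0,0,0],[0,0,0,0,0,0],[0,0,0,0,0,0]]'
python3 go.py 563.9 -93.3 441 3.5
```

```text
clock: 38.35
position: [558.1, 7.2, 464.4]
ee_rot: [0.0, 1.0, 0.03, -0.0]
wrist_force: [0.3, -0.4, -0.5]
grip_width: 0.189
finger_force: 87.9
clock: 39.35
position: [558.2, 7.1, 442.2]
ee_rot: [0.0, 1.0, 0.03, 0.0]
wrist_force: [0.2, -0.1, -1.4]
grip_width: 0.191
finger_force: 87.9
now [558.24   7.1  442.15] yaw 3.475124444184749 tilt [ 0. -0.]
shift units now-frame [-0.02  4.02  0.05]
turn units [ 0. -0. -0.] shift units goal-frame [-0.02  4.02  0.05]
```

```bash
python3 -m inch '[[0,0.3,0,0,0,0],[0,0.5,0,0,0,0],[0,0.6,0,0,0,0],[0,0.6,0,0,0,0],[0,0.6,0,0,0,0],[0,0.6,0,0,0,0],[0,0.5,0,0,0,0],[0,0.3,0,0,0,0],[0,0.02,0,0,0,0],[0,0,0,0,0,0]]'
python3 -m inch '[[-0.02,0,0.06,0,0,0],[0,0,0.06,0,0,0],[0,0,0.03,0,0,0],[0,0,0,0,0,0],[0,0,0,0,0,0],[0,0,0,0,0,0],[0,0,0,0,0,0],[0,0,0,0,0,0],[0,0,0,0,0,0],[0,0,0,0,0,0]]'
python3 -m inch '[[0,0,0,0,0,0],[0,0,0,0,0,0],[0,0,0,0,0,0],[0,0,0,0,0,0],[0,0,0,0,0,0],[0,0,-0.3,0,0,0],[0,0,-0.5,0,0,0],[0,0,-0.8,0,0,0],[0,0,-0.8,0,0,0],[0,0,-0.8,0,0,0]]' 0.2
python3 - <<'E'
from h import *; from tabs import tabs
tabs(*snap('wrist'),zmin=240)
im,d,c,M=snap('side'); save(im[60:300,220:500].repeat(2,0).repeat(2,1),'s3.png')
E
```

```text
clock: 40.35
position: [564.3, -93.2, 441.9]
ee_rot: [-0.0, 1.0, 0.03, -0.0]
wrist_force: [0.9, 0.5, -0.7]
grip_width: 0.192
finger_force: 87.9
clock: 41.35
position: [563.5, -92.6, 439.9]
ee_rot: [0.0, 1.0, 0.031, 0.001]
wrist_force: [-3.4, 0.3, 9.0]
grip_width: 0.192
finger_force: 89.2
clock: 42.35
position: [563.7, -93.2, 519.6]
ee_rot: [0.0, 1.0, 0.03, 0.0]
wrist_force: [0.3, -0.7, 0.1]
grip_width: 0.399
finger_force: 0.0
orange 119 top z 246.92764824607266 rect ((614.959228515625, -89.23373413085938), (1.5975027084350586, 17.102039337158203), 3.6245193481445312) px [319.3 165.4]
orange 1677 top z 289.8478623888747 rect ((594.6444091796875, -91.2109146118164), (17.966949462890625, 21.8126277923584), 2.553027868270874) px [320.7 209.7]
orange 1130 top z 299.25765216170885 rect ((563.7437133789062, -92.69444274902344), (8.945340156555176, 17.086597442626953), 4.291411876678467) px [319.3 267.5]
yellow 189 top z 254.95509997182592 rect ((613.6165161132812, -145.66860961914062), (1.392289161682129, 6.985202312469482), 86.98388671875) px [420.3 168.4]
yellow 1825 top z 289.69955124297894 rect ((598.6497192382812, -155.91050720214844), (18.58541488647461, 22.3826961517334), 3.1335489749908447) px [444.  209.6]
yellow 1306 top z 299.2056465955927 rect ((568.3088989257812, -157.2196807861328), (9.2899169921875, 18.282894134521484), 4.574203014373779) px [437.6 266.6]
green 114 top z 251.98662149711848 rect ((622.7010498046875, -218.02496337890625), (3.348766565322876, 16.274253845214844), 13.844935417175293) px [527.1 166.6]
green 1572 top z 289.73313634294954 rect ((603.0568237304688, -220.7184600830078), (17.586244583129883, 22.929908752441406), 4.414150238037109) px [565.9 210. ]
green 490 top z 299.3139372383952 rect ((571.6577758789062, -222.0325164794922), (8.980347633361816, 18.322845458984375), 2.9963338375091553) px [566.7 275.3]
```

View pics/s3.png

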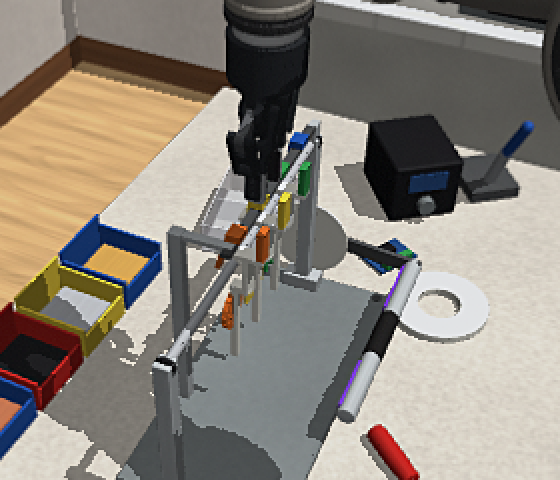

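```bash
python3 go.py 452.6 -223 400 93.5;  python3 go.py 452.6 -223 400 -86.5; python3 - <<'E'
from h import *
np.set_printoptions(suppress=True,precision=2)
print(status.sense()['qpos'])
a=np.radians(3.52); O=np.array([596.9,-126.3,0]); Rr=np.array([[np.cos(a),-np.sin(a),0],[np.sin(a),np.cos(a),0],[0,0,1]])
for cam in ['top','side']:
    im,d,c,M=snap(cam); w=(cloud(d,c,M)-O)@Rr
    m=(w[...,1]>-235)&(w[...,1]<50)&(abs(w[...,0]+150)<25)&(w[...,2]>40)&(w[...,2]<130)
    P=w[m]; print(cam,m.sum(),P.mean(0),'ztop',np.percentile(P[:,2],97),'x',np.percentile(P[:,0],[2,98]))
    # circle fit with r 12
    from scipy.optimize import least_squares
    r=least_squares(lambda p:np.hypot(P[:,0]-p[0],P[:,2]-p[1])-12.2,[-150,75],loss='soft_l1'); print(r.x,np.degrees(np.arctan2(r.x[1]-85,-r.x[0])),np.hypot(r.x[1]-85,r.x[0]))
E
```

```text
now [563.76 -93.21 521.55] yaw 3.4728260542943743 tilt [ 0.01 -0.  ]
shift units now-frame [-4.78  4.9   4.85]
turn units [  0.06  -0.03 -15.  ] shift units goal-frame [-4.91 -4.76  4.86]
now [563.76 -93.21 521.55] yaw 3.4728260542943743 tilt [ 0.01 -0.  ]
shift units now-frame [-4.78  4.9   4.85]
turn units [-0.03 -0.06 15.  ] shift units goal-frame [4.91 4.76 4.86]
[-0.3   0.37  1.16 -0.    1.6   1.21]
top 1166 [-148.21  -82.01   80.42] ztop 85.65176533859164 x [-160.56 -136.25]
[-148.56   71.05] -5.363343210473877 149.21588020615067
side 809 [-151.04  -82.47   80.04] ztop 85.12922333331557 x [-162.12 -137.94]
[-149.56   70.84] -5.4074009978901945 150.23007267455586
```

```bash
python3 -m inch '[[-0.95,0.98,0,0,0,0],[-0.95,0.98,0,0,0,0],[-0.95,0.98,0,0,0,0],[-0.95,0.98,0,0,0,0],[-0.95,0.98,0,0,0,0],[0,0,0.5,0,0,-1],[0,0,0.5,0,0,-1],[0,0,0.5,0,0,-1],[0,0,0.5,0,0,-1],[0,0,0.5,0,0,-1]]' -1
python3 -m inch '[[0,0,0.5,0,0,-1],[0,0,0.5,0,0,-1],[0,0,0.5,0,0,-1],[0,0,0.5,0,0,-1],[0,0,0.3,0,0,-1],[0,0,0,0,0,-1],[0,0,0,0,0,-1],[0,0,0,0,0,-1],[0,0,0,0,0,-1],[0,0,0,0,0,-1]]'
python3 -m inch '[[0,0,0,0,0,0],[0,0,0,0,0,0],[0,0,0,0,0,0],[0,0,0,0,0,0],[0,0,0,0,0,0],[0,0,0,0,0,0],[0,0,0,0,0,0],[0,0,0,0,0,0],[0,0,0,0,0,0],[0,0,0,0,0,0]]'
python3 go.py 453.3 -223.3 227 93.5
python3 - <<'E'
from h import *
np.set_printoptions(suppress=True,precision=2)
im,d,c,M=snap('wrist'); save(im,'w3.png')
a=np.radians(3.52); O=np.array([596.9,-126.3,0]); Rr=np.array([[np.cos(a),-np.sin(a),0],[np.sin(a),np.cos(a),0],[0,0,1]])
w=(cloud(d,c,M)-O)@Rr; m=(abs(w[...,0]+149)<22)&(w[...,2]>60)&(w[...,2]<120)&(w[...,1]>-130)&(w[...,1]<0)
P=w[m]; print(m.sum(),P.mean(0),np.percentile(P[:,0],[2,98]),np.percentile(P[:,2],97))
E
```

```text
clock: 43.55
position: [452.4, -222.6, 453.8]
ee_rot: [-0.001, 0.957, 0.29, -0.001]
wrist_force: [0.7, 1.3, 0.6]
grip_width: 1.001
finger_force: 0.0
clock: 44.55
position: [452.3, -222.5, 396.8]
ee_rot: [-0.001, 0.684, 0.73, -0.0]
wrist_force: [-0.1, 0.0, -0.1]
grip_width: 1.001
finger_force: 0.0
clock: 45.55
position: [452.7, -222.7, 398.2]
ee_rot: [0.0, 0.685, 0.728, -0.0]
wrist_force: [-0.1, 0.4, 0.6]
grip_width: 1.0
finger_force: 0.0
now [ 452.71 -222.69  398.21] yaw 93.47325061307235 tilt [ 0. -0.]
shift units now-frame [-0.02  0.02  6.85]
turn units [ 0.  0. -0.] shift units goal-frame [-0.03  0.02  6.85]
5890 [-149.44  -61.3    80.37] [-161.46 -137.42] 83.89195195916471
```

View pics/w3.png

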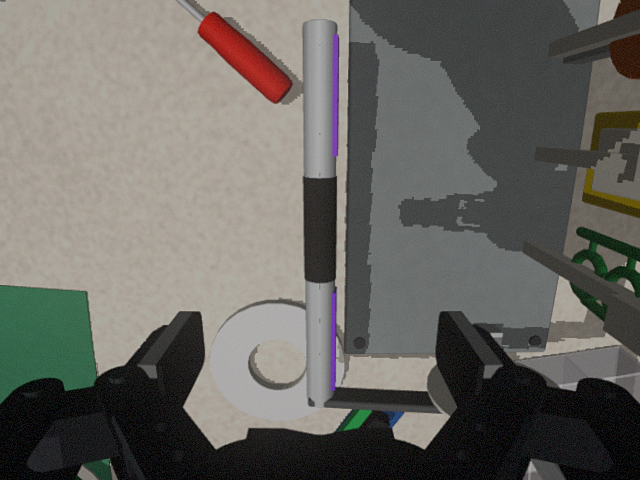

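```bash
python3 -m inch '[[-0.02,0.02,0.8,0,0,0],[0,0,0.8,0,0,0],[0,0,0.8,0,0,0],[0,0,0.8,0,0,0],[0,0,0.8,0,0,0],[0,0,0.8,0,0,0],[0,0,0.8,0,0,0],[0,0,0.7,0,0,0],[0,0,0.4,0,0,0],[0,0,0.15,0,0,0]]'
python3 -m inch '[[0,0,0,0,0,0],[0,0,0,0,0,0],[0,0,0,0,0,0],[0,0,0,0,0,0],[0,0,0,0,0,0],[0,0,0,0,0,0],[0,0,0,0,0,0],[0,0,0,0,0,0],[0,0,0,0,0,0],[0,0,0,0,0,0]]' 1 60
python3 go.py 453.3 -223.3 227 93.5
python3 - <<'E'
from h import *; from tabs import tabs
for cam in ['top','side']: print(cam); tabs(*snap(cam),zmin=240)
E
```

```text
clock: 46.6
position: [453.1, -223.1, 226.1]
ee_rot: [-0.001, 0.685, 0.728, -0.0]
wrist_force: [0.2, 0.3, -0.3]
grip_width: 0.999
finger_force: 0.0
clock: 47.6
position: [452.9, -223.3, 227.2]
ee_rot: [-0.0, 0.685, 0.728, -0.0]
wrist_force: [-5.6, -2.4, 4.0]
grip_width: 0.26
finger_force: 58.7
now [ 452.92 -223.33  227.18] yaw 93.47808808532054 tilt [-0. -0.]
shift units now-frame [0.   0.02 0.01]
turn units [-0.01  0.   -0.  ] shift units goal-frame [0.   0.02 0.01]
top
orange 122 top z 291.1864261912437 rect ((594.4254760742188, -93.0757064819336), (18.17640495300293, 21.877609252929688), 2.7532284259796143) px [364.  225.1]
orange 74 top z 301.6183507930799 rect ((562.9598999023438, -94.04157257080078), (8.507960319519043, 17.254295349121094), 10.080668449401855) px [364.5 242.6]
yellow 130 top z 291.4972534775707 rect ((598.7061767578125, -157.69239807128906), (17.213090896606445, 22.101408004760742), 5.639117240905762) px [399.4 223. ]
yellow 81 top z 301.44611656889344 rect ((567.3653564453125, -157.94757080078125), (8.852794647216797, 17.591976165771484), 2.1204495429992676) p
[... 427 characters left out ...]
601531982422, 9.178386688232422), 88.63086700439453) px [350.9 181.6]
yellow 79 top z 290.7153433275859 rect ((596.7412719726562, -155.1449432373047), (17.336681365966797, 26.42355728149414), 6.86818790435791) px [348.8 159.8]
yellow 100 top z 299.6160139585065 rect ((566.2553100585938, -155.43212890625), (8.257696151733398, 19.573402404785156), 6.373834609985352) px [361.5 164.8]
green 64 top z 290.58717515400207 rect ((601.1963500976562, -219.44166564941406), (17.667587280273438, 24.15069007873535), 7.867606163024902) px [359.2 144.3]
green 78 top z 299.1169993115554 rect ((569.7560424804688, -220.78030395507812), (7.698994159698486, 20.624706268310547), 4.241364479064941) px [371.8 148.9]
```

Sticks are all still in place; raising the lamp.

```bash
python3 -m inch '[[0,-0.02,-0.263,0,0,0],[0,-0.01,-0.264,0,0,0],[0,0.005,-0.264,0,0,0],[0,0.016,-0.263,0,0,0],[0,0.027,-0.262,0,0,0],[0,0.04,-0.261,0,0,0],[0,0.05,-0.259,0,0,0],[0,0.062,-0.257,0,0,0],[0,0.073,-0.254,0,0,0],[0,0,0,0,0,0]]'
python3 go.py 487.6 -221.2 337.4 93.5
python3 -m inch '[[0,0.084,-0.25,0,0,0],[0,0.095,-0.246,0,0,0],[0,0.106,-0.242,0,0,0],[0,0.116,-0.237,0,0,0],[0,0.126,-0.232,0,0,0],[0,0.137,-0.226,0,0,0],[0,0.146,-0.22,0,0,0],[0,0.156,-0.213,0,0,0],[0,0.165,-0.206,0,0,0],[0,0,0,0,0,0]]'
cat > lamp.py <<'E'
from h import *
from scipy.optimize import least_squares
np.set_printoptions(suppress=True,precision=2)
a=np.radians(3.52); O=np.array([596.9,-126.3,0]); Rr=np.array([[np.cos(a),-np.sin(a),0],[np.sin(a),np.cos(a),0],[0,0,1]])
for cam in ['top','side']:
    im,d,c,M=snap(cam); w=(cloud(d,c,M)-O)@Rr
    m=(w[...,1]>-40)&(w[...,1]<52)&(w[...,0]>-165)&(w[...,0]<-70)&(w[...,2]>60)&(w[...,2]<215)
    P=w[m]; f=lambda t:np.hypot(P[:,0]+150*np.cos(t[0]),P[:,2]-85-150*np.sin(t[0]))-12
    if len(P): r=least_squares(f,[0.6],loss='soft_l1'); print(cam,len(P),'angle',np.degrees(r.x),abs(f(r.x)).mean())
E
python3 lamp.py; python3 go.py 487.6 -221.2 337.4 93.5
```

```text
clock: 48.7
position: [458.1, -223.1, 285.3]
ee_rot: [-0.002, 0.685, 0.728, -0.002]
wrist_force: [-7.0, -4.1, -1.0]
grip_width: 0.254
finger_force: 60.4
now [ 458.07 -223.1   285.32] yaw 93.51726741324133 tilt [-0.01  0.  ]
shift units now-frame [ 0.    1.17 -2.09]
turn units [-0.05 -0.01  0.  ] shift units goal-frame [ 0.    1.18 -2.08]
clock: 49.7
position: [483.0, -221.7, 337.1]
ee_rot: [-0.007, 0.685, 0.728, -0.006]
wrist_force: [-31.2, -6.5, 12.2]
grip_width: 0.251
finger_force: 59.2
top 601 angle [35.57] 1.0089933333854
side 308 angle [35.3] 0.8680080325197893
now [ 482.88 -221.67  337.1 ] yaw 93.51377054103249 tilt [-0.02  0.  ]
shift units now-frame [ 0.01  0.19 -0.02]
turn units [-0.16 -0.02  0.  ] shift units goal-frame [ 0.01  0.19 -0.01]
```

```bash
python3 -m inch '[[0,0,0,0,0,0],[0,0,0,0,0,0],[0,0,-0.1,0,0,0],[0,0,-0.1,0,0,0],[0,0,-0.1,0,0,0],[0,0,-0.1,0,0,0],[0,0,0,0,0,0],[0,0,0,0,0,0],[0,0,0,0,0,0],[0,0,0,0,0,0]]' 1 110
python3 lamp.py; python3 go.py 487.6 -221.2 337.4 93.5
```

```text
clock: 50.8
position: [486.6, -221.3, 346.7]
ee_rot: [-0.002, 0.685, 0.728, -0.001]
wrist_force: [-5.7, -4.3, -6.3]
grip_width: 0.232
finger_force: 109.0
top 598 angle [39.43] 0.9858985181172041
side 310 angle [39.19] 0.8771062940274569
now [ 486.64 -221.26  346.67] yaw 93.48609904067268 tilt [-0.  0.]
shift units now-frame [0.   0.04 0.37]
turn units [-0.04 -0.   -0.  ] shift units goal-frame [0.   0.04 0.37]
```

```bash
python3 -m inch '[[0,0,0,0,0,0],[0,0,0,0,0,0],[0,0,0,0,0,0],[0,0,0,0,0,0],[0,0,0,0,0,0],[0,0,0,0,0,0],[0,-0.1,-0.3,0,0,0],[0,-0.3,-0.8,0,0,0],[0,-0.3,-1,0,0,0],[0,-0.4,-1,0,0,0]]' 0
python3 -m inch '[[0,-0.5,-1,0,0,0],[0,-0.5,-1,0,0,0],[0,-0.5,-1,0,0,0],[0,-0.5,-1,0,0,0],[0,-0.5,-0.5,0,0,0],[0,0,0,0,0,0],[0,0,0,0,0,0],[0,0,0,0,0,0],[0,0,0,0,0,0],[0,0,0,0,0,0]]'
python3 lamp.py
python3 - <<'E'
from h import *; from tabs import tabs
for cam in ['top','side']: print(cam); im,d,c,M=snap(cam); tabs(im,d,c,M,zmin=240)
save(im[60:300,220:500].repeat(2,0).repeat(2,1),'s4.png')
E
```

```text
clock: 51.9
position: [459.7, -222.7, 426.2]
ee_rot: [0.0, 0.685, 0.728, 0.0]
wrist_force: [0.0, 0.1, -0.0]
grip_width: 0.498
finger_force: 0.0
clock: 52.9
position: [398.1, -226.6, 536.5]
ee_rot: [-0.001, 0.685, 0.728, -0.0]
wrist_force: [0.2, 0.4, 0.4]
grip_width: 0.5
finger_force: 0.0
top 599 angle [39.63] 1.019301487831204
side 315 angle [39.31] 0.9472669654703891
top
orange 125 top z 291.59694347583456 rect ((594.4337768554688, -92.97797393798828), (18.216800689697266, 22.08168601989746), 3.935624599456787) px [364.1 225.2]
orange 61 top z 301.21887084571847 rect ((562.074951171875, -93.77906036376953), (17.490774154663086, 7.708290100097656), 89.98709106445312) px [364.4 242.4]
yellow 124 top z 291.5457402559674 rect ((598.5864868164062, -157.60415649414062), (16.72779083251953, 21.761306762695312), 6.473752021789551) px [399.4 222.9]
yellow 76 top z 300.8707478310225 rect ((567.3728637695312, -158.36798095703125), (8.730620384216309, 16.30352020263672), 2.784301996231079) px [400.5 240.3]
green 96 top z 291.5097296181606 rect ((602.1505126953125, -221.6920928955078), (14.730856895446777, 21.587223052978516), 2.582534074783325) px [435.2 221.4]
side
orange 89 top z 290.2083112100164 rect ((593.2636108398438, -89.70083618164062), (18.36587905883789, 25.857540130615234), 1.5054384469985962) px [337.7 176.6]
orange 108 top z 299.7373181045933 rect ((561.9893798828125, -90.89887237548828), (18.591630935668945, 9.363152503967285), 89.40238189697266) px [350.8 181.7]
yellow 81 top z 291.08007320411195 rect ((596.6918334960938, -154.33132934570312), (17.358055114746094, 23.262760162353516), 7.606723308563232) px [348.9 159.9]
yellow 99 top z 299.1311434107576 rect ((565.990478515625, -155.66253662109375), (9.252760887145996, 18.73023223876953), 8.040863990783691) px [361.5 164.7]
```

View pics/s4.png

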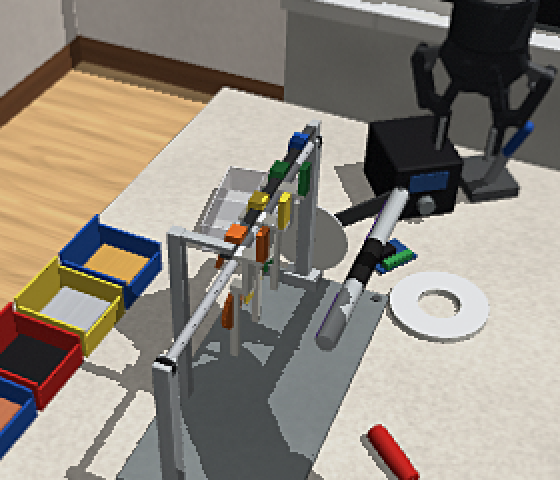

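The side view shows three sticks hanging below their clips, with green at (305,180), and the lamp bar raised. I'll confirm green's position numerically before handing in.

```bash
python3 - <<'E'
from h import *
np.set_printoptions(suppress=True,precision=1)
im,d,c,M=snap('side'); w=cloud(d,c,M); h=cv2.cvtColor(im,cv2.COLOR_RGB2HSV)
m=(h[...,0]>40)&(h[...,0]<90)&(h[...,1]>90)&(w[...,2]>255)&(w[...,0]<700)&(w[...,0]>500)
n,l,st,ce=cv2.connectedComponentsWithStats(m.astype(np.uint8))
for k in range(1,n):
    if st[k,4]>15: P=w[l==k]; print(st[k,4],np.median(P,0),P.min(0),P.max(0))
E
```

```text
75 [ 600.3 -214.9  287.7] [ 592.1 -233.6  276.1] [ 610.4 -200.9  291. ]
89 [ 568.6 -215.1  283.7] [ 564.9 -230.1  262.3] [ 574.8 -210.4  299.2]
```

```bash
python3 -c "
from workcell import env; print(env.job_done())"
```

```text
the job is handed in; nothing more can be done
None
```

I handed the job in with the green, yellow and orange sticks (no blue one was there) hanging under their own clips and the lamp arm at about 39.5 degrees; the judge returned no verdict.

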